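# Snap a flow cell's end cap home with the seating tool

### The arm

A 7-joint arm with a two-finger parallel gripper is mounted at the origin on a cart in front of the work surface, level with it; the furniture and walls round the work are solid. World frame = base frame: x ahead of the robot, y to its left, z up, the work surface at z = 0. Lengths are in m, angles in rad, forces in N, time in s.
With the tool pointing down it reaches from about 0.4 to 0.925 m from the base axis. Payload 5.6 kg.
Tool frame: the origin (TCP) lies at the very end of the fingers, on their centre line; the grasp point (between the pads) lies 19 mm behind it; z points along the fingers, y is the direction in which the jaws open and shut (so a half turn about z gives the same grasp; the last joint's range is limited). The gripper opens to 85 mm and grips with 20 to 120 N. Pads are 22 mm wide; open, the fingers measure 114 mm over their backs; the gripper's body (76 mm by 85 mm) begins 54 mm behind the grasp point. The pads swing forward as they close: fully open they stand 13 mm farther back than shut.
Start: joints at [1.139, 0.468, -0.012, 1.603, 0.006, 1.071, -0.056], TCP at [0.246, -0.602, 0.231] pointing down, gripper open.
Joint ranges: [-2.53, 2.53], [-0.31, 2.02], [-1.57, 1.55], [0.28, 2.44], [-1.29, 4.43], [0.15, 1.84], [-2.92, 2.92]. Speed limits (rad/s): [2.57, 2.57, 3.14, 3.14, 3.14, 3.14, 3.14].

### API

Orientations are given as a rotation vector (axis times angle).
In Python, from rig import ctrl gives the robot as it stands.
- The arm moves only by the shell command python3 -m handwheel 'ROWS'. ROWS is JSON, one flat list of numbers, 7 for each row, row after row: the shift along the tool's x, y, z in mm, then the turn, a rotation vector about the tool's x, y, z in degrees, then the opening, from 0 (shut) to 1 (fully open). A call has exactly 5 rows; each row shifts and turns the commanded pose from where the row before left it, along the tool's axes as they then stand; what a row does not reach is not made up. A row lasts 1/10 s, in which the tool goes at most 50 mm and 8.59 degrees, less where a joint would pass 70% of its speed; a pose out of reach is approached as far as the arm can. A call is refused whole if a number of a shift passes 50 or a number of a turn 8.59, either way. A call with a gripper value outside its range is refused whole. The fingers move at their own pace and stop on an object; the grip force is fixed at half the most. Time passes only in rows, so rows that do not move let the fingers close, or fill a call up. It gives the time, the measured TCP pose, the force and the opening at its end, in the units of the state.
- ctrl.observe(): the state, without advancing time (a new reading comes with each control period).
- ctrl.grab_frame(name): name is "side" or "top"; returns a dict with "pixels" (384x512x3 uint8, red, green, blue), "z_map" (384x512 float32, m along the optical axis (not along the pixel's ray), 0 where there is no reading), "mtx" (3x3 intrinsics, pixels), "pose" (4x4, takes a point from camera to world coordinates). Camera axes: x right, y down, z forward; pixel columns grow to the right and rows downward; lengths in m; the calibration is good to about 2 mm. A picture is of the moment at which its call begins.
- ctrl.sign_off(): hands the job in, once; it reports no verdict.
The state is a dict: "clock": time; "qpos": joint angles; "qvel": joint speeds; "tau": joint torques, N m; "tcp_pos": TCP position; "eef_rot": TCP orientation; "ft_force": force on the tool from outside, world axes, zero at the start; "wrist_torque": the same for the moment, N m; "gripper_width": opening from 0.0 (shut) to 1.0 (fully open).
Only numpy, scipy, OpenCV 4.12 (cv2) and the standard library are available. Lean on these libraries where they do the work, as an engineer would, in place of code of your own. Each camera call takes 0.05 s, during which the arm holds its last target. There are 200 camera calls.

### The job

The end cap of the flow cell stands loose in its block. Take the seating tool from its stand, press it squarely on the cap until the cap clicks and sits hard on the seat inside (how deep that is differs with the spacers in the cell), and then keep pressing with about 20 N (never more than 60 N) for a good second so that the seal beds in. Put the tool back upright in its stand and let go; touch the cap only with the tool and leave the bottle, the beaker and the sample cup where they are.

Things in the scene. Friction and masses are not known exactly. Their poses are not given: they have to be found in the camera images.
- cell: Fixed aluminium flow-cell block, 84 x 84 mm, top face 48 mm above the bench, on a 116 x 84 x 8 mm steel foot plate with four bolt heads; a hose nipple sticks out of each y side, to 64 mm from the axis. A round bore of 42 mm goes down in the middle of the top. Origin: centre of the underside on the bench, on the bore's axis; z up, x along the longer side of the foot plate.
- rim (a point): Centre of the bore's mouth, level with the block's top face. The seat and its four sprung latches lie unseen in the bore on spacers whose height differs by 8 mm from run to run. A light greased spring (1 to 2 N, and 1.2 N more per 10 mm/s) carries the cap at first. Deeper, 8 to 12 N drives the cap's rib past the latches, resistance drops (the click), and 3 to 5 mm further the cap is home on the hard seat.
- interlock (a joint): Interlock pin in the middle of the hidden seat: 0 m as long as the cap is not down (free pin), growing as the cap's underside pushes it in over the last 3 mm before home; 0.003 with the cap fully home. Its spring takes under 1 N.
- cap: Grey plastic end cap, loose, 35 mm high: 40 mm plug with a snap rib and, from 27 to 35 mm up, a round flat-topped head 48 mm across. Origin: centre of the plug's underside; z up. It starts upright in the bore, its origin 40.5 mm above the cell's (gap of 19.5 mm under the head); home, its origin is 23 to 31 mm above the cell's, depending on the hidden seat, and 2 to 10 mm of gap remain.
- tool: Seating tool, loose, upright in its stand, 110 mm tall, 0.15 to 0.3 kg: round flat foot, 34 mm across, 12 mm high; 16 mm shaft; black collar, 42 mm across, from 58 to 64 mm up; above it a black square handle 26 x 26 mm up to 110 mm. Origin: centre of the foot's underside; z up, x and y square to the handle's sides. With the fingertips just above the collar, the collar takes the push.
- stand: Fixed white square block, 72 x 72 x 18 mm, with a round pocket of 38 mm diameter and 12 mm depth in the middle of its top, in which the tool's foot stands (the tool's origin is then 6 mm above the stand's origin). Origin: centre of the underside on the bench; z up.
- cream_bottle: Bystander: square clear bottle with a cream-coloured cap, 66 x 66 x 125 mm, loose; origin at the centre of its underside.
- beaker: Bystander: clear beaker, 56 mm across and 76 mm high, loose; origin at the centre of its underside.
- sample_cup: Bystander: small round sample cup with a lid and a side tab, 35 x 43 x 24 mm, loose, to the left of the stand; origin at the centre of its underside.
Not all that is in view belongs to the job. There is more than one size of the tool; the job needs the largest. Leave any yellow look-alike of the cap alone.

How it is judged:
On the way:
1. the cap is home on its seat and the tool presses on it with 14 to 32 N for 0.6 s without a break (value of joint interlock above 0.0022 m and angle between the z axis of cap and the z axis of cell, either way round below 0.05 rad and horizontal distance between cap and cell below 0.003 m and contact force between tool and cap between 14 and 32 N), for 0.6 s.
At the end, for the whole second after the job is handed in: Cap home: interlock pin pushed in over 2.2 mm (3 is fully home), cap within 3 mm of the bore's axis and 0.05 rad of square. Tool released, at rest in its stand: within 6 mm of its axis, foot under 9 mm above the stand's underside (6 is the pocket floor), upright to 0.1 rad (value of joint interlock above 0.0022 m and angle between the z axis of cap and the z axis of cell, either way round below 0.05 rad and horizontal distance between cap and cell below 0.003 m and horizontal distance between tool and stand below 0.006 m and z of tool in the frame of stand below 0.009 m and angle between tool's own z axis and vertical below 0.1 rad and linear speed of tool below 0.02 m/s); the robot touches nothing.
It fails at once if the tool presses on the cap with more than 60 N (contact force between tool and cap above 60 N).
It fails at once if the fingers or the arm push on the cap (contact force between any of the fingers, the arm and cap above 1 N).
It fails at once if the bottle is moved by more than 25 mm (distance of cream_bottle from where it was at the start of the episode above 0.025 m).
It fails at once if the beaker is moved by more than 25 mm (distance of beaker from where it was at the start of the episode above 0.025 m).
It fails at once if the sample cup is moved by more than 25 mm (distance of sample_cup from where it was at the start of the episode above 0.025 m).
It also fails if it takes over 48 s, if anything falls off the work surface, if the arm or the gripper's body presses on something with over 40 N, if the wrist force passes 120 N, or if a joint passes its speed limit or range.

## Working session

There is one attempt and no reset: what is moved stays moved. The work goes in short steps, Python scripts to look and compute and a shell command to move; the robot and the scene stay as the last step left them, time stands still between calls to the robot, and variables do not carry over. Pictures are saved under pics/ and viewed, about 8 in all and at most 12, crops included, and the job is handed in when it is done.

```bash
ls; mkdir -p pics
python3 - <<'E'
from rig import ctrl
import cv2,numpy as np
s=ctrl.observe();print({k:np.round(v,3) for k,v in s.items()})
for n in("side","top"):
    f=ctrl.grab_frame(n);np.savez(f'{n}0.npz',**f)
    cv2.imwrite(f'pics/{n}0.png',cv2.resize(f['pixels'][...,::-1],(800,600)))
    print(n,f['mtx'].round(1).tolist(),f['pose'].round(3).tolist())
E
```

```text
pics
{'clock': np.float64(0.0), 'qpos': array([ 1.139,  0.468, -0.012,  1.604,  0.006,  1.071, -0.056]), 'qvel': array([-0.001, -0.002,  0.   , -0.   ,  0.001, -0.   , -0.   ]), 'tau': array([-0.0000e+00, -5.3238e+01,  2.2000e-02, -2.5130e+01,  1.1000e-02,
        8.0000e-03, -0.0000e+00]), 'tcp_pos': array([ 0.246, -0.601,  0.23 ]), 'eef_rot': array([-3.081e+00, -6.060e-01,  1.000e-03]), 'ft_force': array([-0.222, -0.056, -0.285]), 'wrist_torque': array([0.018, 0.041, 0.045]), 'gripper_width': np.float64(1.002)}
side [[465.4, 0.0, 261.8], [0.0, 465.4, 197.8], [0.0, 0.0, 1.0]] [[0.047, -0.891, 0.452, 0.049], [-0.999, -0.039, 0.027, 0.013], [-0.006, -0.453, -0.891, 1.035], [0.0, 0.0, 0.0, 1.0]]
top [[441.3, 0.0, 252.9], [0.0, 441.3, 193.0], [0.0, 0.0, 1.0]] [[0.011, -0.992, 0.13, 0.396], [-1.0, -0.009, 0.014, 0.011], [-0.013, -0.13, -0.991, 1.392], [0.0, 0.0, 0.0, 1.0]]
```

View pics/side0.png

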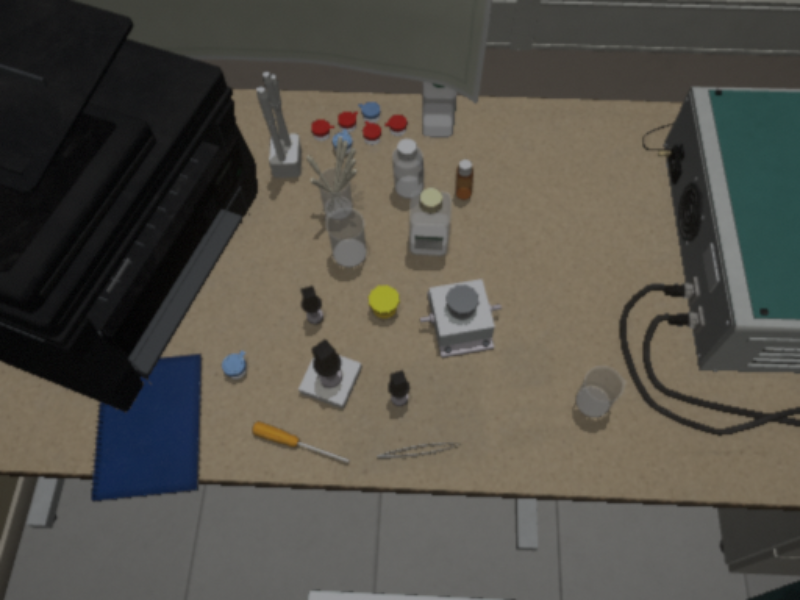

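View pics/top0.png

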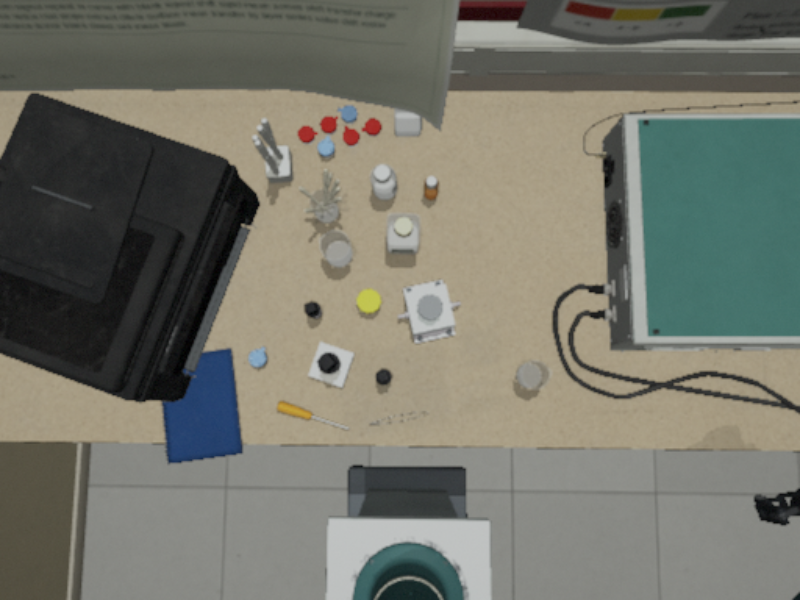

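Side view: three black-handled tools, at (327,360) in the white stand, (312,303) and (399,388). The flow cell with the grey cap is at (462,310), and the yellow look-alike at (384,300). The beaker is at (595,395), the bottle at (430,225) and the cup at (235,365).

The top view shows the tools at (329,362), (313,310) and (384,377), and the cell at (430,308). The tool in the stand is the candidate, since it looks biggest and is the one standing in the stand.

```bash
cat > h.py <<'E'
import numpy as np,cv2
def world(f):
    K,T=f['mtx'],f['pose'];z=f['z_map'];v,u=np.mgrid[:z.shape[0],:z.shape[1]]
    P=np.stack([(u-K[0,2])/K[0,0]*z,(v-K[1,2])/K[1,1]*z,z],-1)
    return P@T[:3,:3].T+T[:3,3]
def ray(f,uv,h):
    K,T=f['mtx'],f['pose'];d=T[:3,:3]@np.linalg.solve(K,[uv[0],uv[1],1]);o=T[:3,3]
    return o+d*(h-o[2])/d[2]
def tri(fs,uvs):
    A=np.zeros((3,3));b=np.zeros(3)
    for f,uv in zip(fs,uvs):
        d=f['pose'][:3,:3]@np.linalg.solve(f['mtx'],[*uv,1]);d/=np.linalg.norm(d)
        M=np.eye(3)-np.outer(d,d);A+=M;b+=M@f['pose'][:3,3]
    return np.linalg.solve(A,b)
E
python3 - <<'E'
from h import *
F={n:dict(np.load(n+'0.npz')) for n in('side','top')}
S={'side':.64,'top':.64}
G={'T':{'side':(327,350),'top':(329,362)},'a':{'side':(311,298),'top':(313,310)},'b':{'side':(399,382),'top':(384,377)}}
for n,f in F.items():
    W=world(f);f['W']=W;px=f['pixels'].astype(int);v,u=np.mgrid[:384,:512]
    def near(c,r): return np.hypot(u-c[0]*.64,v-c[1]*.64)<r
    print(n,'bench z',np.median(W[300:,150:200,2][...]) if 0 else np.round(np.median(W[250:265,330:345,2]),4))
    for k,g in G.items():
        m=near(g[n],16)&(px.max(-1)<70)
        z=W[...,2];zt=np.percentile(z[m],92);t=m&(z>zt-.006)
        uv=np.array([u[t].mean(),v[t].mean()]);p=W[t]
        r=cv2.minAreaRect(p[:,:2].astype(np.float32)*1000)
        print(k,'uv',uv.round(1),'top z',zt.round(4),'mean',p.mean(0).round(4),'rect',np.round(r[0],1),np.round(r[1],1),round(r[2],1),t.sum())
        G[k][n+'uv']=uv
    # stand & cell & cap
    for k,c,zr in(('stand',{'side':(330,375),'top':(331,364)},(.012,.024)),('block',{'side':(461,310),'top':(430,309)},(.042,.054)),('cap',{'side':(463,300),'top':(430,307)},(.066,.085)),('footpl',{'side':(461,310),'top':(430,309)},(.004,.014)),):
        m=near(c[n],32)&(W[...,2]>zr[0])&(W[...,2]<zr[1]); p=W[m]
        if k!='cap': m&=px.min(-1)>90; p=W[m]
        if len(p)<5: print(k,'few');continue
        r=cv2.minAreaRect(p[:,:2].astype(np.float32)*1000)
        print(k,'n',len(p),'z',np.median(p[:,2]).round(4),'mean',p.mean(0).round(4),'rect',np.round(r[0],1),np.round(r[1],1),round(r[2],1),'uv',u[m].mean().round(1),v[m].mean().round(1))
        G.setdefault(k,{})[n+'uv']=np.array([u[m].mean(),v[m].mean()])
for k,g in G.items(): print(k,'tri',tri([F['side'],F['top']],[g['sideuv'],g['topuv']]).round(4))
a=cv2.resize(F['side']['pixels'][175:270,120:250,::-1],(780,570),interpolation=cv2.INTER_CUBIC)
cv2.imwrite('pics/crop.png',cv2.convertScaleAbs(a,alpha=1.6))
E
```

```text
side bench z -0.0006
T uv [206.6 224.1] top z 0.1166 mean [0.447  0.1572 0.1152] rect [447.5 157.4] [23.7 24.6] 40.4 119
a uv [197.1 187.3] top z 0.0855 mean [0.5438 0.1905 0.1015] rect [304.2 109.5] [545.7  17.9] 18.7 56
b uv [254.4 242. ] top z 0.085 mean [0.4226 0.0531 0.0835] rect [423.5  53.2] [17.4 18.8] 23.3 72
stand n 548 z 0.0173 mean [0.439  0.1556 0.0172] rect [448.8 159.3] [72.6 73. ] 71.8 uv 211.6 244.1
block n 760 z 0.0474 mean [ 0.5522 -0.0346  0.0474] rect [558.6 -34.9] [86.7 84.3] 13.4 uv 294.5 198.4
cap n 318 z 0.0749 mean [ 0.557  -0.0347  0.0747] rect [557.  -34.3] [48.9 46.8] 1.4 uv 295.2 191.2
footpl n 119 z 0.0069 mean [ 0.5134 -0.0467  0.007 ] rect [567.3 -47.7] [140.7 125.8] 4.0 uv 298.3 220.4
top bench z -0.0005
T uv [208.3 231.3] top z 0.1175 mean [0.4501 0.1565 0.1154] rect [450.1 156.7] [23.1 24.4] 45.9 66
a uv [198.2 196.4] top z 0.0869 mean [0.5548 0.1928 0.0851] rect [555.1 192.6] [15.4 16.8] 14.6 31
b uv [244.4 240.1] top z 0.0863 mean [0.4265 0.0528 0.0842] rect [426.6  53.5] [19.6 19.6] 19.3 41Traceback (most recent call last):
  File "<stdin>", line 10, in <module>
KeyError: 'top'
```

Run:
```python
from h import *
from scipy.spatial.transform import Rotation as R
F={n:dict(np.load(n+'0.npz')) for n in('side','top')}
U={}
for n,f in F.items():
    W=world(f);px=f['pixels'].astype(int);v,u=np.mgrid[:384,:512]
    def near(c,r): return np.hypot(u-c[0]*.64,v-c[1]*.64)<r
    for k,c,zr in(('T',{'side':(327,350),'top':(329,362)},(.11,.125)),('stand',{'side':(330,375),'top':(331,364)},(.012,.024)),('block',{'side':(461,310),'top':(430,309)},(.042,.054)),('cap',{'side':(463,300),'top':(430,307)},(.066,.085))):
        m=near(c[n],32)&(W[...,2]>zr[0])&(W[...,2]<zr[1])
        if k in('stand','block'): m&=px.min(-1)>90
        p=W[m]; hull=cv2.convexHull(np.stack([u[m],v[m]],-1).astype(np.int32))
        (cu,cv_),s,a=cv2.minAreaRect(hull)
        r=cv2.minAreaRect(p[:,:2].astype(np.float32)*1000)
        U.setdefault(k,[]).append((u[m].mean(),v[m].mean()) if k in('T','cap') else (cu,cv_))
        print(n,k,len(p),'z',np.median(p[:,2]).round(4),'mean',p.mean(0).round(4),'rect',np.round(r[0],1),np.round(r[1],1),round(r[2],1))
        if k=='T':
            q=(p[:,:2]-p[:,:2].mean(0))*1000
            print('  4-fold extent by angle',[(d,round(float(sum(np.ptp(np.round(q@[np.cos(np.radians(d+e)),np.sin(np.radians(d+e))],2)) for e in(0,90))),1)) for d in range(0,90,10)])
hs={'T':.116,'stand':.018,'block':.048,'cap':.0755}
for k,g in U.items(): print(k,'tri',tri([F['side'],F['top']],g).round(4),'rays',[ray(F[n],q,hs[k])[:2].round(4).tolist() for n,q in zip(('side','top'),g)])
from rig import ctrl
print(R.from_rotvec(ctrl.observe()['eef_rot']).as_matrix().round(3).tolist())
a=cv2.resize(F['side']['pixels'][175:270,120:250,::-1],(780,570),interpolation=cv2.INTER_CUBIC)
cv2.imwrite('pics/crop.png',cv2.convertScaleAbs(a,alpha=1.6))
```

```text
side T 137 z 0.1152 mean [0.4479 0.1575 0.1151] rect [448.2 157.8] [26.3 26. ] 47.0
  4-fold extent by angle [(0, 64.1), (10, 63.5), (20, 61.5), (30, 57.7), (40, 53.4), (50, 52.7), (60, 56.6), (70, 60.0), (80, 63.0)]
side stand 548 z 0.0173 mean [0.439  0.1556 0.0172] rect [448.8 159.3] [72.6 73. ] 71.8
side block 760 z 0.0474 mean [ 0.5522 -0.0346  0.0474] rect [558.6 -34.9] [86.7 84.3] 13.4
side cap 318 z 0.0749 mean [ 0.557  -0.0347  0.0747] rect [557.  -34.3] [48.9 46.8] 1.4
top T 78 z 0.115 mean [0.4509 0.1573 0.1153] rect [450.8 157.4] [25.3 24.4] 46.4
  4-fold extent by angle [(0, 58.3), (10, 58.6), (20, 57.6), (30, 55.5), (40, 52.2), (50, 50.7), (60, 55.0), (70, 57.6), (80, 58.5)]
top stand 359 z 0.0173 mean [0.4503 0.1572 0.0175] rect [450.9 158.8] [72.7 71.6] 71.3
top block 517 z 0.0473 mean [ 0.5588 -0.0354  0.0474] rect [560.6 -35.2] [84.6 84.1] 13.1
top cap 204 z 0.0745 mean [ 0.5602 -0.0354  0.0745] rect [559.8 -35.6] [48.6 45.2] 0.1
T tri [0.4513 0.1584 0.1075] rays [[0.4475, 0.1573], [0.4509, 0.1572]]
stand tri [0.451  0.1603 0.0083] rays [[0.4472, 0.1593], [0.4507, 0.1588]]
block tri [ 0.561  -0.0357  0.0398] rays [[0.5568, -0.0353], [0.56, -0.0354]]
cap tri [ 0.5612 -0.0354  0.0667] rays [[0.5565, -0.0347], [0.5601, -0.0354]]
[[0.925, 0.379, -0.001], [0.379, -0.925, 0.001], [-0.0, -0.002, -1.0]]
```

View pics/crop.png

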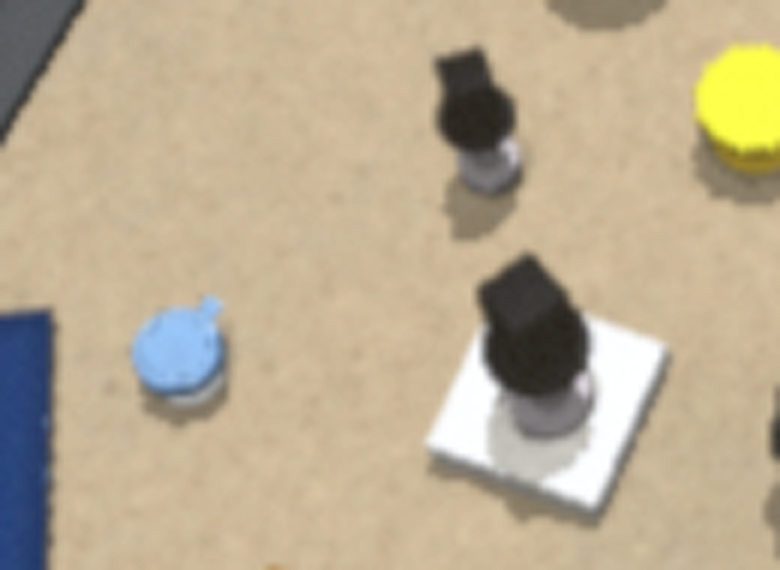

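The crop confirms the tool in the stand, at crop (535,330). Its top is at z=0.116 and its handle about 26 mm, while the other two tools' tops are at 0.085 on the bench with 17–20 mm handles. The yellow disc is not the cap.

Estimates:
- **Tool:** (0.449, 0.158), yaw about 47°.
- **Cap:** tool + (0.109, −0.192).

First I turn the hand to match the handle.

```bash
cat > go.py <<'E'
import sys,numpy as np
from rig import ctrl
from scipy.spatial.transform import Rotation as R
s=ctrl.observe();M=R.from_rotvec(s['eef_rot']).as_matrix()
p=np.array([float(a) for a in sys.argv[1:4]])
print('t',round(float(s['clock']),2),'tcp',s['tcp_pos'].round(4),'y-yaw',np.degrees(np.arctan2(M[1,1],M[0,1])).round(1),'tilt(tool axes,deg)',np.degrees(np.cross(M.T@[0,0,-1],[0,0,1])).round(2),'F',s['ft_force'].round(1),'w',round(float(s['gripper_width']),3))
print('delta tool mm',(M.T@(p-s['tcp_pos'])*1000).round(1))
E
python3 -m handwheel '[0,0,0,0,0,-5,1,0,0,0,0,0,-5,1,0,0,0,0,0,-5,1,0,0,0,0,0,-5,1,0,0,0,0,0,-5,1]'; python3 go.py 0.45 -0.25 0.22; python3 go.py 0.449 0.158 0.2
```

```text
clock: 0.6
tcp_pos: [0.2462, -0.6012, 0.2307]
eef_rot: [-2.875, -1.264, 0.0]
ft_force: [-0.2, -0.2, 0.5]
gripper_width: 1.0
t 0.6 tcp [ 0.2462 -0.6012  0.2307] y-yaw -42.5 tilt(tool axes,deg) [ 0.06  0.02 -0.  ] F [-0.2 -0.2  0.5] w 1.0
delta tool mm [396.6 -87.1  10.9]
t 0.6 tcp [ 0.2462 -0.6012  0.2307] y-yaw -42.5 tilt(tool axes,deg) [ 0.06  0.02 -0.  ] F [-0.2 -0.2  0.5] w 1.0
delta tool mm [ 696.6 -363.6   31.3]
```

```bash
python3 -m handwheel '[20,-4,0,0,0,0,1,40,-9,0,0,0,0,1,40,-9,1,0,0,0,1,40,-9,1,0,0,0,1,40,-9,1,0,0,0,1]' >/dev/null; python3 -m handwheel '[40,-9,1,0,0,0,1,40,-9,1,0,0,0,1,40,-9,1,0,0,0,1,40,-9,1,0,0,0,1,40,-9,1,0,0,0,1]'; python3 go.py 0.449 0.158 0.2
```

```text
clock: 1.6
tcp_pos: [0.4421, -0.2631, 0.2231]
eef_rot: [-2.878, -1.259, 0.001]
ft_force: [0.3, -0.1, -0.7]
gripper_width: 1.002
t 1.6 tcp [ 0.4421 -0.2631  0.2231] y-yaw -42.7 tilt(tool axes,deg) [ 0.02 -0.01  0.  ] F [ 0.3 -0.1 -0.7] w 1.002
delta tool mm [ 314.  -280.7   23.1]
```

```bash
python3 -m handwheel '[32,-25,0,0,0,0,1,35,-29,0,0,0,0,1,35,-29,0,0,0,0,1,35,-29,0,0,0,0,1,35,-29,0,0,0,0,1]' >/dev/null; python3 -m handwheel '[35,-29,0,0,0,0,1,30,-29,0,0,0,0,1,25,-25,0,0,0,0,1,15,-15,0,0,0,0,1,0,0,0,0,0,0,1]'; python3 go.py 0.449 0.158 0.2
```

```text
clock: 2.6
tcp_pos: [0.4535, 0.1043, 0.2232]
eef_rot: [-2.873, -1.268, -0.0]
ft_force: [0.1, -0.7, 0.3]
gripper_width: 0.998
t 2.6 tcp [0.4535 0.1043 0.2232] y-yaw -42.4 tilt(tool axes,deg) [ 0.06  0.04 -0.  ] F [ 0.1 -0.7  0.3] w 0.998
delta tool mm [ 36.6 -39.5  23.3]
```

```bash
python3 -m handwheel '[12,-13,6,0,0,0,1,12,-13,6,0,0,0,1,12,-13,6,0,0,0,1,0,0,5,0,0,0,1,0,0,0,0,0,0,1]'>/dev/null; python3 go.py 0.449 0.158 0.13
python3 - <<'E'
from rig import ctrl
import cv2
a=ctrl.grab_frame('side')['pixels'][130:270,120:270,::-1];b=ctrl.grab_frame('top')['pixels'][130:270,120:270,::-1]
cv2.imwrite('pics/above.png',cv2.convertScaleAbs(cv2.resize(cv2.hconcat([a,b]),(800,373),interpolation=cv2.INTER_CUBIC),alpha=1.6))
E
```

```text
t 3.1 tcp [0.4495 0.1524 0.1993] y-yaw -42.8 tilt(tool axes,deg) [ 0.03 -0.13  0.  ] F [ 0.4  0.3 -0.8] w 1.003
delta tool mm [ 3.9 -4.1 69.3]
```

View pics/above.png

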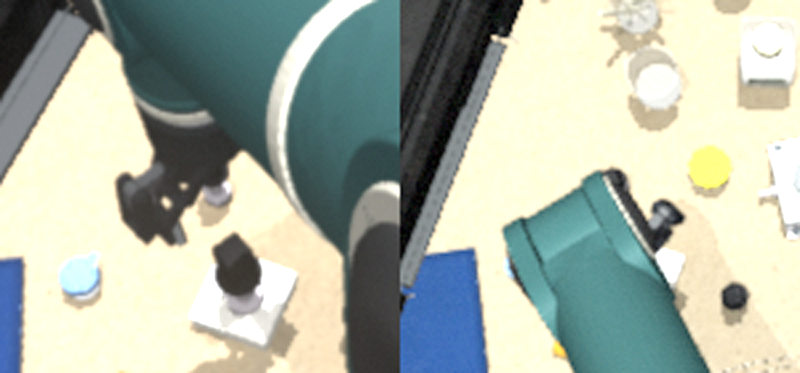

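Left (side): open fingers at about (135,210) and (178,235), tool at (240,265), stand clear. Right (top): the hand hides the tool. I'll check where the TCP should project before descending.

Run:
```python
from h import *
from rig import ctrl
s=ctrl.observe();f=ctrl.grab_frame('side');W=world(f)
from scipy.spatial.transform import Rotation as R
M=R.from_rotvec(s['eef_rot']).as_matrix()
def pr(p):
    q=np.linalg.inv(f['pose'])@[*p,1];q=f['mtx']@q[:3];return ((q[:2]/q[2]-[120,130])*400/150).round(0)
c=s['tcp_pos']
for dz in(0,-13): print(dz,[pr(c+M@[0,y,dz/1000]) for y in(-.05,0,.05)])
m=(f['pixels'].max(-1)<90)&(W[...,2]>.17)&(W[...,2]<.3)
v,u=np.mgrid[:384,:512];m&=(u<205)&(v>190)&(u>160)
q=(W[m]-c)@M*1000
for lo in range(-90,10,10):
    k=(q[:,2]>=lo)&(q[:,2]<lo+10)
    if k.any(): print(lo,k.sum(),'x',q[k,0].min().round(),q[k,0].max().round(),'y',[(int(e),int(n)) for n,e in zip(*np.histogram(q[k,1],np.arange(-70,71,10))) if n])
```

```text
0 [array([174., 244.]), array([225., 202.]), array([275., 160.])]
-13 [array([171., 237.]), array([223., 194.]), array([273., 152.])]
-90 80 x -18.0 10.0 y [(-70, 15), (-50, 6), (-40, 29), (-30, 13), (-10, 1)]
-80 105 x -17.0 12.0 y [(-70, 11), (-50, 42), (-40, 29), (-30, 2), (-10, 4), (0, 1)]
-70 95 x -13.0 10.0 y [(-70, 9), (-60, 38), (-50, 25)]
-60 17 x -13.0 9.0 y [(-60, 10), (-50, 7)]
-50 14 x -11.0 -4.0 y [(-60, 8), (-50, 6)]
-40 20 x -11.0 1.0 y [(-60, 14), (-50, 6)]
-30 16 x -11.0 4.0 y [(-60, 11), (-50, 5)]
-20 2 x -8.0 -5.0 y [(-60, 1), (-50, 1)]
```

The visible finger lies at tool y≈−52, x −11…+10, so camera and robot agree to about 1 mm. Descending.

```bash
python3 -m handwheel '[4,-4,0,0,0,0,1,0,0,10,0,0,0,1,0,0,20,0,0,0,1,0,0,20,0,0,0,1,0,0,20,0,0,0,1]'>/dev/null; python3 go.py 0.449 0.158 0.075; python3 -m handwheel '[0,0,20,0,0,0,1,0,0,18,0,0,0,1,0,0,12,0,0,0,1,0,0,4,0,0,0,1,0,0,0,0,0,0,1]';python3 go.py 0.449 0.158 0.075
```

```text
t 3.75 tcp [0.4496 0.1593 0.1291] y-yaw -42.7 tilt(tool axes,deg) [-0. -0.  0.] F [ 0.3 -0.4 -0.6] w 0.997
delta tool mm [-1.4  0.5 54.1]
clock: 4.25
tcp_pos: [0.4495, 0.1595, 0.0759]
eef_rot: [-2.878, -1.26, 0.001]
ft_force: [0.7, 0.8, 0.6]
gripper_width: 0.999
t 4.25 tcp [0.4495 0.1595 0.0759] y-yaw -42.7 tilt(tool axes,deg) [ 0.03 -0.04  0.  ] F [0.7 0.8 0.6] w 0.999
delta tool mm [-1.4  0.7  0.9]
```

Now close (opening for 26 mm is about 0.3), 0.5 s, then measure.

```bash
python3 -m handwheel '[-1,0,0,0,0,0,0,0,0,0,0,0,0,0,0,0,0,0,0,0,0,0,0,0,0,0,0,0,0,0,0,0,0,0,0]'>/dev/null; python3 -m handwheel '[0,0,0,0,0,0,0,0,0,0,0,0,0,0,0,0,0,0,0,0,0,0,0,0,0,0,0,0,0,0,0,0,0,0,0]';python3 go.py 0.449 0.158 0.075
```

```text
clock: 5.25
tcp_pos: [0.4495, 0.1589, 0.0768]
eef_rot: [2.878, 1.259, 0.001]
ft_force: [-0.0, 0.8, 6.0]
gripper_width: 0.295
t 5.25 tcp [0.4495 0.1589 0.0768] y-yaw -42.7 tilt(tool axes,deg) [-0.04  0.04  0.  ] F [-0.   0.8  6. ] w 0.295
delta tool mm [-1.   0.3  1.8]
```

Gripped: 0.295 × 85 ≈ 25 mm. Lift.

```bash
python3 -m handwheel '[0,0,-3,0,0,0,0,0,0,-10,0,0,0,0,0,0,-20,0,0,0,0,0,0,-30,0,0,0,0,0,0,-30,0,0,0,0]'>/dev/null; python3 -m handwheel '[0,0,-20,0,0,0,0,0,0,-7,0,0,0,0,0,0,0,0,0,0,0,0,0,0,0,0,0,0,0,0,0,0,0,0,0]';python3 go.py 0.5585 -0.0335 0.197;python3 - <<'E'
from rig import ctrl
import cv2
a=ctrl.grab_frame('side')['pixels'][130:270,120:270,::-1];b=ctrl.grab_frame('top')['pixels'][130:270,120:270,::-1]
cv2.imwrite('pics/lift.png',cv2.convertScaleAbs(cv2.resize(cv2.hconcat([a,b]),(800,373),interpolation=cv2.INTER_CUBIC),alpha=1.6))
E
```

```text
clock: 6.25
tcp_pos: [0.4482, 0.1584, 0.195]
eef_rot: [-2.878, -1.26, 0.004]
ft_force: [-0.1, 0.1, -2.4]
gripper_width: 0.296
t 6.25 tcp [0.4482 0.1584 0.195 ] y-yaw -42.7 tilt(tool axes,deg) [ 0.08 -0.12  0.  ] F [-0.1  0.1 -2.4] w 0.296
delta tool mm [-66.2 211.3  -2.1]
```

View pics/lift.png

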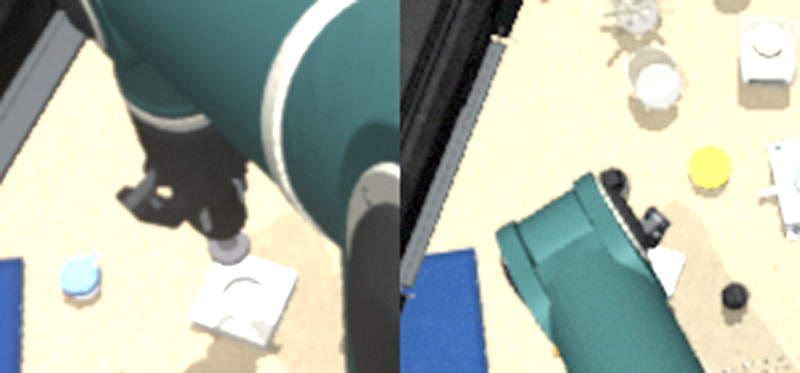

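Left: the tool hangs straight in the grip with its foot at (230,247), above the empty pocket at (243,300). Carrying it over the cap.

```bash
python3 -m handwheel '[-4,12,0,0,0,0,0,-8,24,0,0,0,0,0,-8,26,0,0,0,0,0,-8,26,0,0,0,0,0,-8,26,0,0,0,0,0]'>/dev/null; python3 -m handwheel '[-8,26,0,0,0,0,0,-8,26,0,0,0,0,0,-7,24,0,0,0,0,0,-5,14,0,0,0,0,0,-2,6,0,0,0,0,0]';python3 -m handwheel '[0,0,0,0,0,0,0,0,0,0,0,0,0,0,0,0,0,0,0,0,0,0,0,0,0,0,0,0,0,0,0,0,0,0,0]' >/dev/null; python3 go.py 0.558 -0.0335 0.15;python3 - <<'E'
from rig import ctrl
import numpy as np,cv2
for n in('side','top'):np.savez(n+'1.npz',**ctrl.grab_frame(n))
a,b=[np.load(n+'1.npz')['pixels'][120:260,210:360,::-1] for n in('side','top')]
cv2.imwrite('pics/cap.png',cv2.convertScaleAbs(cv2.resize(cv2.hconcat([a,b]),(800,373),interpolation=cv2.INTER_CUBIC),alpha=1.6))
E
```

```text
clock: 7.35
tcp_pos: [0.5588, -0.0344, 0.1957]
eef_rot: [-2.88, -1.256, 0.001]
ft_force: [-0.7, 0.2, -1.9]
gripper_width: 0.298
t 7.85 tcp [ 0.5584 -0.0316  0.1964] y-yaw -42.7 tilt(tool axes,deg) [-0.  0.  0.] F [ 0.3 -0.  -1.7] w 0.3
delta tool mm [-1.7  1.1 46.4]
```

View pics/cap.png

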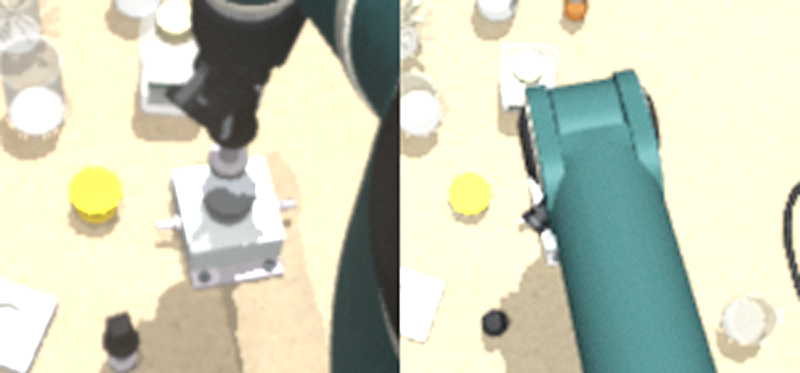

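Left: foot at (228,160), right above the cap at (230,200), with the tool vertical. I'll measure the foot against the cap in this same side view.

Run:
```python
from h import *
from scipy.optimize import least_squares
f=dict(np.load('side1.npz'));W=world(f);v,u=np.mgrid[:384,:512]
def at(cx,cy,r): return np.hypot(u-(210+cx*.375),v-(120+cy*.375))<r
br=f['pixels'].mean(-1)
m=at(228,163,12)&(W[...,2]>.11)&(W[...,2]<.15);p=W[m]
print('z range',p[:,2].min(),p[:,2].max())
r=lambda q,lo,hi:p[(p[:,2]>lo)&(p[:,2]<hi)]
zb=np.percentile(p[:,2],2)
q=r(p,zb,zb+.010)
for R in(.017,):
    s=least_squares(lambda c:np.hypot(q[:,0]-c[0],q[:,1]-c[1])-R,[.56,-.034],loss='soft_l1',f_scale=.001);print('foot',len(q),zb,s.x.round(4),np.abs(s.fun).mean().round(4))
for lo in np.arange(zb,zb+.03,.003):
    t=r(p,lo,lo+.003)
    if len(t):print(round(lo,3),len(t),t.min(0).round(4),t.max(0).round(4))
c=W[at(230,205,14)&(W[...,2]>.07)&(W[...,2]<.08)];print('cap vis y mid',(c[:,1].min()+c[:,1].max())/2,'x min',c[:,0].min(),'->centre x',c[:,0].min()+.024)
```

```text
z range 0.1233345721719108 0.14964405993724272
foot 32 0.12527430512053994 [ 0.5585 -0.0301] 0.0016
0.125 5 [ 0.5413 -0.0423  0.1255] [ 0.5515 -0.0157  0.1282]
0.128 10 [ 0.5411 -0.0445  0.1284] [ 0.5492 -0.0179  0.131 ]
0.131 10 [ 0.542  -0.0465  0.1316] [ 0.5669 -0.0154  0.1342]
0.134 51 [ 0.5396 -0.0461  0.1344] [ 0.5667 -0.0151  0.1373]
0.137 44 [ 0.5409 -0.046   0.1373] [ 0.5662 -0.0152  0.1403]
0.14 7 [ 0.5469 -0.0458  0.1404] [ 0.5566 -0.0172  0.1423]
0.143 6 [ 0.5499 -0.0368  0.1441] [ 0.5547 -0.0236  0.1452]
0.146 3 [ 0.5502 -0.0322  0.147 ] [ 0.5511 -0.0257  0.1485]
0.149 2 [ 0.5497 -0.03    0.1495] [ 0.5545 -0.0234  0.1496]
cap vis y mid -0.03421321866469593 x min 0.5351389992805533 ->centre x 0.5591389992805533
```

The foot is about 3.5 mm off in y, so I correct that and descend to about 8 mm above the cap.

```bash
python3 -m handwheel '[-2.5,2,4,0,0,0,0,0,0,10,0,0,0,0,0,0,12,0,0,0,0,0,0,10,0,0,0,0,0,0,5,0,0,0,0]'>/dev/null;python3 -m handwheel '[0,0,1,0,0,0,0,0,0,0,0,0,0,0,0,0,0,0,0,0,0,0,0,0,0,0,0,0,0,0,0,0,0,0,0]'; python3 go.py 0.558 -0.0340 0.146;python3 - <<'E'
from h import *
from rig import ctrl
from scipy.optimize import least_squares
f=ctrl.grab_frame('side');W=world(f);v,u=np.mgrid[:384,:512]
m=(np.hypot(W[...,0]-.556,W[...,1]+.034)<.032)
for lo,hi,R in((.086,.1,.017),(.069,.079,.024)):
    p=W[m&(W[...,2]>lo)&(W[...,2]<hi)]
    print(lo,len(p),'min',p.min(0).round(4),'max',p.max(0).round(4),'ymid',((p.min(0)+p.max(0))/2)[1].round(4),'x',(p[:,0].min()+R).round(4))
E
```

```text
clock: 8.95
tcp_pos: [0.5585, -0.0354, 0.1547]
eef_rot: [2.878, 1.259, 0.001]
ft_force: [-0.4, 0.5, -2.2]
gripper_width: 0.295
t 8.95 tcp [ 0.5585 -0.0354  0.1547] y-yaw -42.7 tilt(tool axes,deg) [-0.04  0.02  0.  ] F [-0.4  0.5 -2.2] w 0.295
delta tool mm [ 0.7 -1.3  8.7]
0.086 108 min [ 0.5396 -0.0494  0.0864] max [ 0.567  -0.0192  0.0995] ymid -0.0343 x 0.5566
0.069 151 min [ 0.5328 -0.0578  0.0691] max [ 0.5758 -0.0107  0.0781] ymid -0.0343 x 0.5568
```

Foot and cap now coincide in the side view (y −0.0343 for both, x 0.5566 and 0.5568). The no-contact Fz is −2.2 N. Pressing gently.

```bash
for i in 1; do python3 -m handwheel '[0,0,2,0,0,0,0,0,0,2,0,0,0,0,0,0,2,0,0,0,0,0,0,2,0,0,0,0,0,0,1,0,0,0,0]';done; python3 -m handwheel '[0,0,1,0,0,0,0,0,0,1,0,0,0,0,0,0,1,0,0,0,0,0,0,1,0,0,0,0,0,0,1,0,0,0,0]'
```

```text
clock: 9.5
tcp_pos: [0.5582, -0.0354, 0.1451]
eef_rot: [-2.878, -1.26, 0.0]
ft_force: [0.9, -0.4, -1.0]
gripper_width: 0.297
clock: 10.0
tcp_pos: [0.5587, -0.0353, 0.141]
eef_rot: [2.877, 1.259, 0.001]
ft_force: [-1.9, 0.5, 8.0]
gripper_width: 0.293
```

```bash
python3 -m handwheel '[0,0,0.5,0,0,0,0,0,0,0.5,0,0,0,0,0,0,0.5,0,0,0,0,0,0,0.5,0,0,0,0,0,0,0,0,0,0,0]'|sed -n '2p;4p'; python3 -m handwheel '[0,0,0.5,0,0,0,0,0,0,0.5,0,0,0,0,0,0,0.5,0,0,0,0,0,0,0.5,0,0,0,0,0,0,0,0,0,0,0]'|sed -n '2p;4p'
```

```text
tcp_pos: [0.5587, -0.0354, 0.1388]
ft_force: [-0.9, 0.5, 4.9]
tcp_pos: [0.5577, -0.0354, 0.1355]
ft_force: [-0.1, -0.7, -1.7]
```

The force peaked at about 10 N and then fell off, so that was the click. Next I look for the hard seat.

```bash
python3 -m handwheel '[0,0,0.5,0,0,0,0,0,0,0.5,0,0,0,0,0,0,0.5,0,0,0,0,0,0,0.5,0,0,0,0,0,0,0,0,0,0,0]'|sed -n '2p;4p'; python3 -m handwheel '[0,0,0.5,0,0,0,0,0,0,0.5,0,0,0,0,0,0,0,0,0,0,0,0,0,0,0,0,0,0,0,0,0,0,0,0,0]'|sed -n '2p;4p'
```

```text
tcp_pos: [0.5583, -0.0353, 0.1342]
ft_force: [-0.6, -0.5, -2.6]
tcp_pos: [0.5584, -0.0353, 0.1341]
ft_force: [-1.1, 0.1, 5.3]
```

```bash
python3 -m handwheel '[0,0,0.5,0,0,0,0,0,0,0.5,0,0,0,0,0,0,0,0,0,0,0,0,0,0,0,0,0,0,0,0,0,0,0,0,0]'|sed -n '2p;4p'
```

```text
tcp_pos: [0.5586, -0.0352, 0.1341]
ft_force: [-3.5, 0.0, 12.5]
```

z stays put while the force rises about 7 N/mm, so this is the hard seat. Raising to about 20–22 N of contact force.

```bash
python3 -m handwheel '[0,0,0.5,0,0,0,0,0,0,0.4,0,0,0,0,0,0,0,0,0,0,0,0,0,0,0,0,0,0,0,0,0,0,0,0,0]'|sed -n '2p;4p'; python3 -m handwheel '[0,0,0,0,0,0,0,0,0,0,0,0,0,0,0,0,0,0,0,0,0,0,0,0,0,0,0,0,0,0,0,0,0,0,0]'|sed -n '2p;4p'
```

```text
tcp_pos: [0.5587, -0.0352, 0.134]
ft_force: [-6.0, -1.1, 18.9]
tcp_pos: [0.5587, -0.0351, 0.1341]
ft_force: [-5.4, -0.1, 19.2]
```

Contact is about 21 N. I hold it for over a second and measure the cap height from depth.

```bash
for i in 1 2;do python3 -m handwheel '[0,0,0,0,0,0,0,0,0,0,0,0,0,0,0,0,0,0,0,0,0,0,0,0,0,0,0,0,0,0,0,0,0,0,0]'|sed -n '1,4p'; done; python3 -m handwheel '[0,0,0.1,0,0,0,0,0,0,0,0,0,0,0,0,0,0,0,0,0,0,0,0,0,0,0,0,0,0,0,0,0,0,0,0]'|sed -n '1,4p'
python3 - <<'E'
from h import *
from rig import ctrl
f=ctrl.grab_frame('side');W=world(f);m=(np.hypot(W[...,0]-.557,W[...,1]+.034)<.023)&(W[...,2]>.051)&(W[...,2]<.072)
h,e=np.histogram(W[m][:,2],np.arange(.051,.073,.001));print([(round(a,3),int(b)) for a,b in zip(e,h)])
E
```

```text
clock: 14.0
tcp_pos: [0.5587, -0.0352, 0.1341]
eef_rot: [2.877, 1.259, 0.001]
ft_force: [-5.9, 0.8, 18.6]
clock: 14.5
tcp_pos: [0.5587, -0.0352, 0.134]
eef_rot: [2.877, 1.259, 0.001]
ft_force: [-5.7, 0.4, 19.7]
clock: 15.0
tcp_pos: [0.5587, -0.0352, 0.134]
eef_rot: [2.877, 1.259, 0.001]
ft_force: [-5.6, 0.3, 18.9]
[(np.float64(0.051), 0), (np.float64(0.052), 0), (np.float64(0.053), 0), (np.float64(0.054), 0), (np.float64(0.055), 1), (np.float64(0.056), 2), (np.float64(0.057), 4), (np.float64(0.058), 5), (np.float64(0.059), 3), (np.float64(0.06), 8), (np.float64(0.061), 22), (np.float64(0.062), 25), (np.float64(0.063), 18), (np.float64(0.064), 14), (np.float64(0.065), 7), (np.float64(0.066), 6), (np.float64(0.067), 3), (np.float64(0.068), 0), (np.float64(0.069), 2), (np.float64(0.07), 6), (np.float64(0.071), 8)]
```

Cap top is at about 0.0625–0.063, so its origin is about 28 mm up (within 23–31), and the pressing force held at about 21 N for 2 s. Now lift off and carry the tool back.

```bash
python3 -m handwheel '[0,0,-2,0,0,0,0,0,0,-3,0,0,0,0,0,0,-10,0,0,0,0,0,0,-20,0,0,0,0,0,0,-20,0,0,0,0]'|sed -n '2p;4p'; python3 -m handwheel '[0,0,-8,0,0,0,0,4,-12,0,0,0,0,0,8,-24,0,0,0,0,0,8,-26,0,0,0,0,0,8,-26,0,0,0,0,0]'|sed -n '2p;4p'; python3 go.py 0.4495 0.1595 0.195
```

```text
tcp_pos: [0.558, -0.0353, 0.1867]
ft_force: [0.3, -0.3, -1.7]
tcp_pos: [0.5107, 0.0464, 0.1931]
ft_force: [0.2, 1.0, -2.2]
t 16.05 tcp [0.5107 0.0464 0.1931] y-yaw -42.7 tilt(tool axes,deg) [ 0.11 -0.08  0.  ] F [ 0.2  1.  -2.2] w 0.297
delta tool mm [  41.6 -121.7   -1.7]
```

```bash
python3 -m handwheel '[9,-26,0,0,0,0,0,9,-26,0,0,0,0,0,9,-26,0,0,0,0,0,7,-22,0,0,0,0,0,4,-13,0,0,0,0,0]'|sed -n '2p;4p'; python3 -m handwheel '[0,0,0,0,0,0,0,0,0,0,0,0,0,0,0,0,0,0,0,0,0,0,0,0,0,0,0,0,0,0,0,0,0,0,0]'>/dev/null; python3 go.py 0.4495 0.1595 0.145
```

```text
tcp_pos: [0.453, 0.1516, 0.1934]
ft_force: [0.1, -0.5, -2.1]
t 17.05 tcp [0.4557 0.1487 0.1941] y-yaw -42.8 tilt(tool axes,deg) [ 0.   -0.01  0.  ] F [-0.3 -0.4 -1.8] w 0.295
delta tool mm [  3.7 -11.9  49.1]
```

```bash
python3 -m handwheel '[2,-4,5,0,0,0,0,2,-4,15,0,0,0,0,0,-4,20,0,0,0,0,0,0,20,0,0,0,0,0,0,12,0,0,0,0]'>/dev/null; python3 -m handwheel '[0,0,0,0,0,0,0,0,0,0,0,0,0,0,0,0,0,0,0,0,0,0,0,0,0,0,0,0,0,0,0,0,0,0,0]'>/dev/null; python3 go.py 0.4495 0.1595 0.077
python3 - <<'E'
from h import *
from rig import ctrl
f=ctrl.grab_frame('side');W=world(f);d=np.hypot(W[...,0]-.448,W[...,1]-.158)
p=W[(d<.024)&(W[...,2]>.04)&(W[...,2]<.062)]
print('foot n',len(p),'min',p.min(0).round(4),'max',p.max(0).round(4),'ymid',((p.min(0)+p.max(0))/2)[1].round(4),'x',(p[:,0].min()+.017).round(4))
q=W[(d<.023)&(W[...,2]>-.003)&(W[...,2]<.013)];print('pocket n',len(q),q.min(0).round(4),q.max(0).round(4))
s=W[(d<.056)&(W[...,2]>.013)&(W[...,2]<.022)];r=cv2.minAreaRect(s[:,:2].astype(np.float32)*1000);print('stand',r)
a=f['pixels'][190:270,150:260,::-1]
cv2.imwrite('pics/hover.png',cv2.convertScaleAbs(cv2.resize(a,(660,480),interpolation=cv2.INTER_CUBIC),alpha=1.6))
E
```

```text
t 18.05 tcp [0.4497 0.1606 0.1229] y-yaw -42.7 tilt(tool axes,deg) [-0.05  0.06  0.  ] F [-0.  -0.5 -1.6] w 0.298
delta tool mm [-1.   0.5 45.9]
foot n 34 min [0.4316 0.1442 0.0515] max [0.4541 0.174  0.0617] ymid 0.1591 x 0.4486
pocket n 113 [4.352e-01 1.424e-01 1.000e-04] [0.4666 0.1787 0.0114]
stand ((448.9059753417969, 159.61328125), (73.67845916748047, 72.60799407958984), 72.15299224853516)
```

View pics/hover.png

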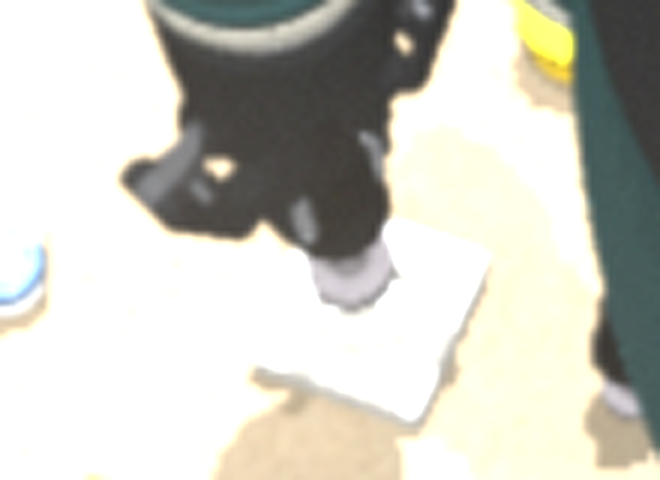

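Picture: tool foot at (352,285), over the centre of the stand. Numerically, foot (0.4486, 0.1591) and stand (0.4489, 0.1596). Lowering gently.

```bash
python3 -m handwheel '[0,0,8,0,0,0,0,0,0,8,0,0,0,0,0,0,6,0,0,0,0,0,0,4,0,0,0,0,0,0,2,0,0,0,0]'|sed -n '2p;4p'; python3 -m handwheel '[0,0,2,0,0,0,0,0,0,2,0,0,0,0,0,0,2,0,0,0,0,0,0,2,0,0,0,0,0,0,1,0,0,0,0]'|sed -n '2p;4p'
```

```text
tcp_pos: [0.4489, 0.1605, 0.0935]
ft_force: [-0.4, -0.8, -1.6]
tcp_pos: [0.4493, 0.1605, 0.0851]
ft_force: [-0.1, 1.0, -1.8]
```

```bash
python3 -m handwheel '[0,0,1,0,0,0,0,0,0,1,0,0,0,0,0,0,1,0,0,0,0,0,0,1,0,0,0,0,0,0,1,0,0,0,0]'|sed -n '2p;4p'; python3 -m handwheel '[0,0,1,0,0,0,0,0,0,0.5,0,0,0,0,0,0,0.5,0,0,0,0,0,0,0,0,0,0,0,0,0,0,0,0,0,0]'|sed -n '2p;4p'
```

```text
tcp_pos: [0.4493, 0.1605, 0.0802]
ft_force: [0.1, -0.4, -1.5]
tcp_pos: [0.4493, 0.1605, 0.0782]
ft_force: [0.6, -0.3, -2.8]
```

The foot is inside the pocket without touching. The last 1–2 mm:

```bash
python3 -m handwheel '[0,0,0.5,0,0,0,0,0,0,0.5,0,0,0,0,0,0,0.5,0,0,0,0,0,0,0.5,0,0,0,0,0,0,0,0,0,0,0]'|sed -n '2p;4p'
```

```text
tcp_pos: [0.4495, 0.1606, 0.0768]
ft_force: [-1.1, -1.4, 5.1]
```

On the floor. Unload slightly and open.

```bash
python3 -m handwheel '[0,0,-0.7,0,0,0,0,0,0,0,0,0,0,0.4,0,0,0,0,0,0,0.6,0,0,0,0,0,0,0.8,0,0,0,0,0,0,1]'|sed -n '2p;4,5p'; python3 -m handwheel '[0,0,0,0,0,0,1,0,0,0,0,0,0,1,0,0,0,0,0,0,1,0,0,0,0,0,0,1,0,0,0,0,0,0,1]'|sed -n '2p;4,5p'
```

```text
tcp_pos: [0.4493, 0.1607, 0.077]
ft_force: [-0.2, -0.1, 0.3]
gripper_width: 0.888
tcp_pos: [0.4493, 0.1606, 0.0769]
ft_force: [0.3, 0.4, -0.1]
gripper_width: 0.999
```

```bash
python3 -m handwheel '[0,0,-5,0,0,0,1,0,0,-15,0,0,0,1,0,0,-25,0,0,0,1,0,0,-30,0,0,0,1,0,0,-30,0,0,0,1]'|sed -n '2p;4,5p'; python3 -m handwheel '[-5,15,-10,0,0,0,1,-20,30,0,0,0,0,1,-30,30,0,0,0,0,1,-30,30,0,0,0,0,1,-30,30,0,0,0,0,1]'|sed -n '2p;4,5p'; python3 -m handwheel '[-35,20,0,0,0,0,1,-35,20,0,0,0,0,1,-35,20,0,0,0,0,1,-25,15,0,0,0,0,1,0,0,0,0,0,0,1]'|sed -n '1,2p;4,5p'
python3 - <<'E'
from h import *
from rig import ctrl
F=[]
for n in('side','top'):
    f=ctrl.grab_frame(n);F.append(f['pixels'][110:285,130:360,::-1]);W=world(f);d=np.hypot(W[...,0]-.449,W[...,1]-.158)
    p=W[(d<.03)&(W[...,2]>.11)&(W[...,2]<.125)];s=W[(d<.056)&(W[...,2]>.013)&(W[...,2]<.022)&(f['pixels'].min(-1)>90)]
    if len(p): print(n,'handle top',p.mean(0).round(4),'max',p[:,2].max().round(4))
    if len(s): print('stand',cv2.minAreaRect(s[:,:2].astype(np.float32)*1000)[0])
    c=W[(np.hypot(W[...,0]-.558,W[...,1]+.035)<.022)&(W[...,2]>.055)]
    if len(c): 
        A=np.c_[c[:,:2]-c[:,:2].mean(0),np.ones(len(c))];print('cap',c.mean(0).round(4),'slopes',np.linalg.lstsq(A,c[:,2],rcond=None)[0].round(3))
cv2.imwrite('pics/end.png',cv2.convertScaleAbs(cv2.resize(cv2.hconcat(F),(800,304),interpolation=cv2.INTER_CUBIC),alpha=1.5))
E
```

```text
tcp_pos: [0.449, 0.1606, 0.1832]
ft_force: [1.4, 0.3, -0.4]
gripper_width: 1.0
tcp_pos: [0.4703, -0.017, 0.1925]
ft_force: [0.5, 0.2, 1.0]
gripper_width: 1.0
clock: 23.1
tcp_pos: [0.4361, -0.1662, 0.1922]
ft_force: [-1.2, -0.2, -0.7]
gripper_width: 1.001
side handle top [0.447  0.1606 0.1147] max 0.1217
stand (448.76373291015625, 159.1239013671875)
cap [ 0.5574 -0.0347  0.0628] slopes [0.016 0.003 0.063]
top handle top [0.4507 0.1605 0.1154] max 0.1207
stand (450.5997314453125, 159.1746368408203)
cap [ 0.5584 -0.0352  0.0632] slopes [0.014 0.021 0.063]
```

View pics/end.png

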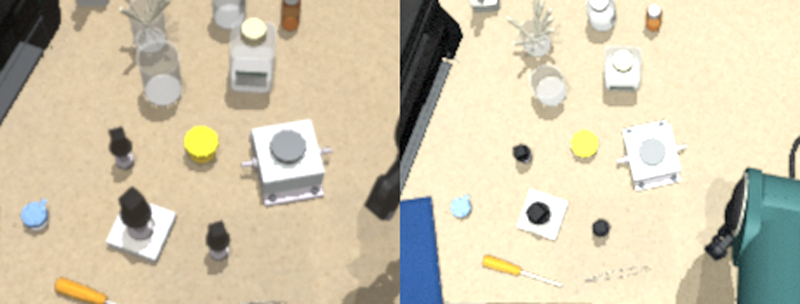

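Tool upright in its stand, the cap is low and level, and the hand is open and clear above the bench. Handing in.

```bash
python3 -c "
from rig import ctrl
print(ctrl.sign_off())"
```

```text
the job is handed in; nothing more can be done
None
```

The cap is pressed home, the tool is back upright in its stand and released, and the job is handed in at about 23 s of the 48 s limit.

- **Pressing:** I used the largest of the three tools, the one in the stand. The force rose to about 10 N and dropped (the click). About 5 mm further the cap stopped on a hard seat. I then held about 21 N there for over 2 s; no reading came near 60 N.
- **Cap:** its top is at about 63 mm, so its origin is about 28 mm above the bench, inside the 23–31 mm home range. Depth fits gave a tilt of 0.016 (side view) and 0.025 (top view), against the 0.05 limit. That is close to camera noise. I could not read the interlock pin, so "home" rests on the force, the hard stop and the height.
- **Tool:** its handle top is at about 116 mm, the same as before the job, and about 1.5 to 2 mm from the stand's axis.
- **Bystanders:** the bottle and sample cup look unmoved in the last picture, judged by eye. The beaker was hidden under the hand in that picture, so I did not see it. The fingertips stayed at about 190 mm over the 76 mm beaker, and I saw no contact force.
- **Disagreement:** the two cameras differed by about 3.5 mm in x throughout. I worked from differences within one view, so it did not affect the fit.

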